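Load a vial rack into the titrator's sample loader

ROBOT

A 6-joint arm with a two-finger parallel gripper is mounted at the origin on the work surface. World frame = base frame: x ahead of the robot, y to its left, z up, the work surface at z = 0. Lengths are in m, angles in rad, forces in N, time in s.
With the tool pointing down it reaches from about 0.35 to 0.975 m from the base axis. Payload 4.9 kg.
Tool frame: the origin (TCP) lies at the very end of the fingers, on their centre line; the grasp point (between the pads) lies ctrl.hold_point_z behind it (ctrl.hold_point_z is the distance from the TCP to the grasp point, in m); z points along the fingers, y is the line along which they close (so a half turn about z gives the same grasp; the last joint's range is limited). The gripper opens to 85 mm and grips with 20 to 120 N. Pads are 22 mm wide; open, the fingers measure 114 mm over their backs; the gripper's body (76 mm by 85 mm) begins 54 mm behind the grasp point. The pads swing forward as they close: fully open they stand 13 mm farther back than shut.
Start: joints at [1.013, 0.053, 1.613, -0, 1.476, -0.119], TCP at [0.266, 0.566, 0.231] pointing down, gripper open.
Joint ranges: [-3.01, 3.01], [-1.01, 2.22], [0.06, 2.58], [-1.02, 4.17], [0.09, 2.62], [-3.14, 3.14]. Speed limits (rad/s): [2.57, 2.57, 3.14, 3.14, 3.14, 3.14].

INTERFACE

Orientations are given as a rotation vector (axis times angle).
In Python, from station import ctrl gives the robot as it stands. The module is installed in compiled form; this text tells all that it offers.
- The arm moves only by the tool jog_arm, never from a script. Its argument "deltas" is a list of rows, each a list of 3 entries, a list of its own where there are three numbers: the closure, from -1 (fully open) to 1 (shut), then the shift along the world's x, y, z scaled (see below), then the turn, a rotation vector about the world's x, y, z scaled (see below). A call has 1 to 12 rows; each row is the pose to reach, as a shift and turn from the pose commanded when the call began, turning the shorter way round; what a row does not reach only later rows make up. The controller multiplies each number of a shift by 0.4 m and each number of a turn by 180 degrees. A row lasts 1/12 s, in which the tool goes at most 41.7 mm and 7.16 degrees, less where a joint would pass 70% of its speed; a pose out of reach is approached as far as the arm can. A call with a number of a shift or a turn outside -1 to 1 is refused whole. A call with a gripper value outside its range is refused whole. The fingers move at their own pace and stop on an object; "squeeze" is the grip in N (left out, the last holds). Time passes only in rows, so rows that repeat a pose let the fingers close. It gives the time, the measured TCP pose, the force, the opening and the grip force at its end, in the units of the state.
- ctrl.get_obs(): the state, without advancing time (a new reading comes with each control period).
- ctrl.get_image(name): name is "scene" or "top" or "wrist"; returns the picture (420x560x3 uint8, red, green, blue); there is no depth.
- ctrl.get_calibration(name): a dict with "K" (3x3 intrinsics, pixels), "extrinsics" (4x4, takes a point from world to camera coordinates). Camera axes: x right, y down, z forward; pixel columns grow to the right and rows downward; lengths in m; the calibration is good to about 2 mm. The wrist camera is an equidistant fisheye: a pixel r from the principal point sees the ray r / f radians off the axis. A picture is of the moment at which its call begins: read the wrist's pose just before it. get_calibration takes no time and is no camera call; for the wrist camera it gives the pose at the moment of the call.
- ctrl.finish_job(): hands the job in; it is judged then, once.
The state is a dict: "t": time; "q": joint angles; "dq": joint speeds; "effort": joint torques, N m; "tool_pos": TCP position; "tool_rot": TCP orientation; "contact_force": force on the tool from outside, world axes, zero at the start; "wrist_torque": the same for the moment, N m; "opening": finger opening in m; "grip_force": force on a finger pad.
Only numpy, scipy, OpenCV 4.12 (cv2) and the standard library are available. Lean on these libraries where they do the work, as an engineer would, in place of code of your own. Each camera call takes 0.05 s, during which the arm holds its last target. There are 200 camera calls.

TASK

Take the rack of blue-capped vials out of the grey tray and set it down, without dropping it, on the open apron of the sample loader, nose towards the end stop and grip plate outward, and let go of it. Then take it again by its grip plate, slide it down the channel until its nose is fully home against the end stop and its whole side lies flat along the silver metal back rail, and leave it there. Keep it upright, and leave the red-capped rack, the bottle, the beaker and the case where they are.

Things in the scene. Friction and masses are not known exactly. Their poses are not given: they have to be found in the camera images.
- rack_blue: vial rack to load: white block 40 wide (x) x 132 long (y) x 45 mm high, five fixed glass vials with blue caps, cap tops at z = 66 mm. Origin: centre of the block's underside, z up, +y to the tail with its grip plate; nose at y = -66 mm. Whole length 180 mm, 0.3 to 0.55 kg, balance point near y = +12 mm. Starts upright in either tray compartment, tail to the tray's +y
- blue_nose (a point): on the blue rack: lower edge of its nose, middle of the width (rack y = -66 mm, z = 0)
- blue_tail (a point): on the blue rack: underside, middle of the width, at the tail end of the white block (rack y = +66 mm, z = 0)
- blue_grip (a point): on the blue rack: its upright aluminium grip plate, 10 mm thick (rack y), 40 wide (x), top at z = 60 mm; this point is its middle at rack y = +109, z = 45 mm. A neck 12 mm high joins it to the block; 38 mm of free room for a finger between block and plate
- rack_red: bystander: the same rack with red caps, in the tray's other compartment; same origin and axes
- tray: grey open tray, fixed, 263 (x) x 204 (y) x 60 mm high, walls and floor 5 mm, one wall parts it into two compartments side by side in x, each 124 wide and 194 mm long inside, centres at x = -64.5 and +64.5 mm. Racks lie along its y: finger room at their long sides only, the end walls are close to their ends. Origin: centre of its underside
- loader: sample loader, fixed: dark grey deck 12 mm high with a channel along its y, closed by an end stop at -y, and a cream instrument housing behind the stop (y < -10 mm, up to 245 mm high). Origin: at bench level below the inner corner of end stop (face y = 0) and back rail (face x = 0). Rack home: rack origin at x = -20, y = 66, z = 12 mm, axes alike, grip plate outside the channel at y = 175 mm
- loader_stop (a point): on the loader: middle of the silver metal end stop's face at deck level (loader x = -26, y = 0, z = 12 mm); the stop stands 45 mm above the deck
- loader_rail (a point): on the loader: middle of the silver metal back rail's face at deck level (loader x = 0, y = 64, z = 12 mm). The rail is on the +x side, y = 0 to 128 mm, 45 mm above the deck: with the guide rail it leaves no room for fingers beside a rack
- loader_mouth (a point): on the loader: middle of the channel's mouth at deck level (loader x = -26, y = 108, z = 12 mm). Channel 52 mm wide for the 40 mm rack. The blue plastic guide rail on the -x side (face x = -52, 45 mm high) runs from y = 0 to here, then flares outward to y = 134 mm
- loader_apron (a point): on the loader: middle of the open apron at deck level (loader x = -27, y = 216, z = 12 mm), the flat deck in front of the channel (deck and rails are slick, friction about 0.2), y = 134 to 298 mm, x = -83 to +29 mm. The whole rack fits on the deck with its nose begun in the mouth
- bottle: bystander: brown reagent bottle with a blue cap, 54 mm across, 105 mm high; origin at the centre of its underside
- beaker: bystander: small glass beaker, 60 mm across, 62 mm high; origin at the centre of its underside
- case: bystander: flat blue syringe case, 52 x 165 x 20 mm; origin at the centre of its underside
There are look-alikes about, which are no part of the job. What is shaped like the rack_blue but green or pink is not meant.

How it is judged:
By the outcome, as a careful person would: the job done as asked, in the order asked, and still so for the second after the job is handed in, with the robot touching nothing.
It also fails if it takes over 50 s, if anything falls off the work surface, if the arm or the gripper's body presses on something with over 40 N, if the wrist force passes 120 N, or if a joint passes its speed limit or range.

## Working session

There is one attempt and no reset: what is moved stays moved. The work goes in short steps, Python scripts to look and compute and a tool call to move; the robot and the scene stay as the last step left them, time stands still between calls to the robot, and variables do not carry over. Pictures are saved under pics/ and viewed, at most 10 in all, crops included, and the job is handed in when it is done.

Besides the shell and the picture viewer there is one more tool, called by a JSON object that holds its "name" and its "arguments", one argument or row to a line. jog_arm: Moves the arm, as the interface text tells. Its arguments: {"type":"object","properties":{"deltas":{"type":"array","items":{"type":"array"}},"squeeze":{"type":"number"}},"required":["deltas"]}

```bash
mkdir -p pics; python3 - <<'E'
from station import ctrl
import cv2,numpy as np
o=ctrl.get_obs()
print({k:np.round(v,3) for k,v in o.items()},ctrl.hold_point_z)
for n in("top","scene"):
    im=ctrl.get_image(n);cv2.imwrite(f"pics/{n}0.png",im[...,::-1])
    c=ctrl.get_calibration(n);print(n,np.round(c["K"],1).tolist(),np.round(c["extrinsics"],4).tolist())
E
```

```text
{'t': np.float64(0.0), 'q': array([ 1.013,  0.053,  1.614, -0.   ,  1.476, -0.119]), 'dq': array([-0.   , -0.   ,  0.001, -0.   ,  0.001,  0.001]), 'effort': array([ 0.0000e+00, -3.9368e+01, -3.7017e+01, -0.0000e+00,  7.0000e-03,
        0.0000e+00]), 'tool_pos': array([0.265, 0.565, 0.23 ]), 'tool_rot': array([-6.840e-01, -3.066e+00,  3.000e-03]), 'contact_force': array([-0.307,  0.59 ,  0.29 ]), 'wrist_torque': array([-0.024, -0.05 , -0.025]), 'grip_force': np.float64(0.0), 'opening': np.float64(0.085)} 0.0187
top [[508.4, 0.0, 287.8], [0.0, 508.4, 208.2], [0.0, 0.0, 1.0]] [[0.0021, -0.9999, -0.0139, 0.155], [-0.9993, -0.0016, -0.0362, 0.4776], [0.0361, 0.014, -0.9992, 1.1825], [0.0, 0.0, 0.0, 1.0]]
scene [[525.9, 0.0, 279.7], [0.0, 525.9, 207.0], [0.0, 0.0, 1.0]] [[-0.5969, 0.8022, -0.0125, 0.171], [0.4514, 0.323, -0.8318, -0.2042], [-0.6633, -0.5022, -0.5549, 1.6452], [0.0, 0.0, 0.0, 1.0]]
```

View pics/top0.png

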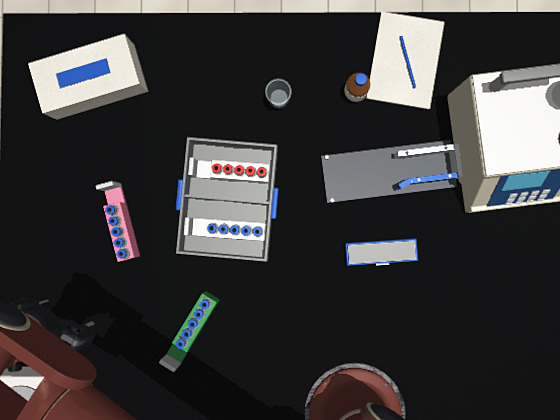

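View pics/scene0.png

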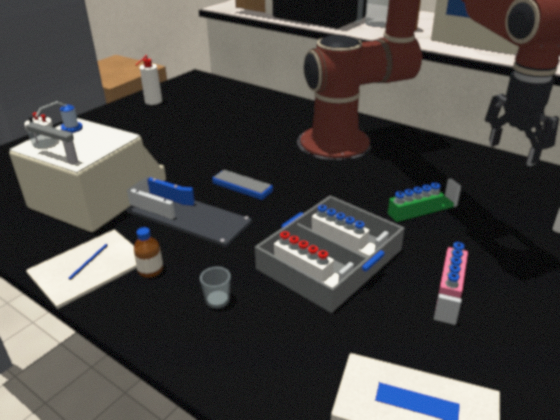

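The top view has the tray at (178–277, 138–261). The blue rack is in the lower compartment, with caps at (212–257, 230) and its plate at about (193, 225). The loader apron's left edge is at about (322–330, 155–203), the silver rail at (398–455, 152), the blue guide at (400–457, 180), and the housing is on the right. In both views the +y of the loader and tray points image-left in the top view, and the green and pink racks are decoys.

```bash
cat > h.py <<'E'
import numpy as np,cv2
from station import ctrl
def ray(n,uv,z,c=None):
    c=c or ctrl.get_calibration(n);E=c["extrinsics"];K=c["K"]
    d=np.array([(uv[0]-K[0,2])/K[0,0],(uv[1]-K[1,2])/K[1,1],1])
    if n=="wrist":
        r=np.hypot(d[0],d[1]);d=np.array([d[0]/r*np.sin(r),d[1]/r*np.sin(r),np.cos(r)])
    R=E[:3,:3];C=-R.T@E[:3,3];w=R.T@d
    return C+w*(z-C[2])/w[2]
E
python3 - <<'E'
from h import *
im=cv2.imread("pics/top0.png");hsv=cv2.cvtColor(im,cv2.COLOR_BGR2HSV)
m=cv2.inRange(hsv,(100,100,60),(125,255,255))
n,l,s,c=cv2.connectedComponentsWithStats(m[215:245,203:268])
for i in range(1,n):
    if s[i,4]>20: u=c[i]+[203,215];print(s[i,4],u.round(1),ray("top",u,.071).round(4))
a=cv2.resize(im[130:270,170:285],None,fx=5,fy=4.2*5/4.2,interpolation=cv2.INTER_CUBIC)[:600]
a=cv2.resize(im[145:265,172:282],None,fx=5,fy=5,interpolation=cv2.INTER_CUBIC);cv2.imwrite("pics/tray.png",a)
a=cv2.resize(im[140:210,315:475],None,fx=5,fy=5,interpolation=cv2.INTER_CUBIC);cv2.imwrite("pics/load.png",a)
E
```

```text
59 [211.5 227.8] [0.4311 0.3247 0.071 ]
62 [222.8 228.8] [0.4289 0.2996 0.071 ]
59 [234.3 229.6] [0.4273 0.274  0.071 ]
62 [245.4 230.5] [0.4255 0.2491 0.071 ]
60 [257. 231.] [0.4242 0.2233 0.071 ]
```

View pics/tray.png

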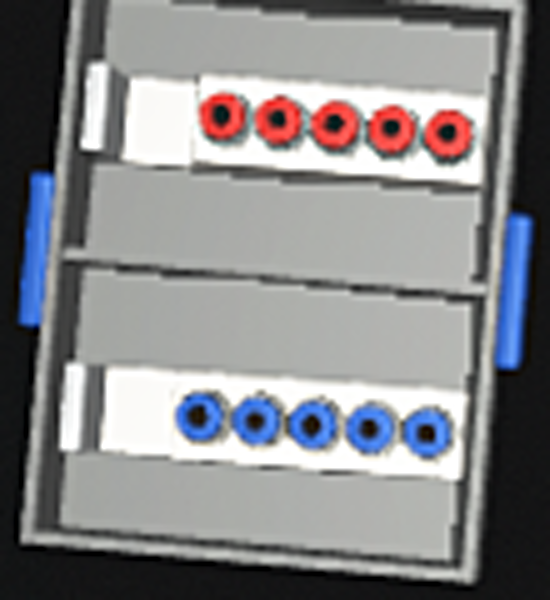

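View pics/load.png

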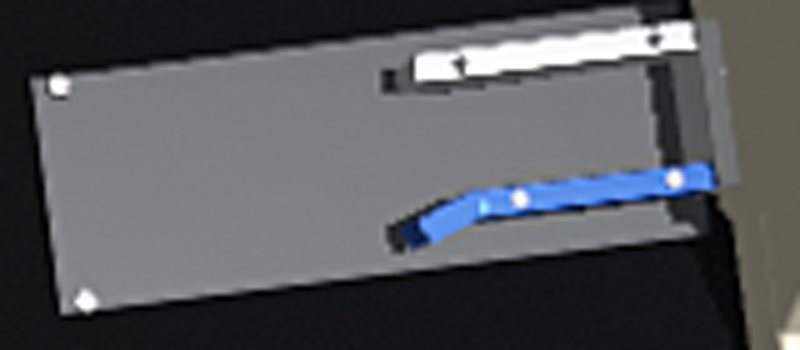

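The tray crop shows the blue rack with its plate top at crop (75,407) and nose edge at about (464,437). The loader crop shows the deck's outer corners at (32,77) and (62,314), the rail's lower face edge from (415,83) to (697,48), the guide's upper edge from (480,197) to (712,165), and the stop face top from (697,50) to (715,163).

```bash
python3 - <<'E'
from h import *
T=lambda u,v,z:ray("top",(172+u/5-.4,145+v/5-.4),z)
L=lambda u,v,z:ray("top",(315+u/5-.4,140+v/5-.4),z)
P=lambda n,x:print(n,x.round(4)[:2])
pl=T(75,407,.065);no=T(464,437,.05);P("plate",pl);P("nose",no);print(np.linalg.norm(pl-no))
for n,a in dict(c1=(32,77,.012),c2=(62,314,.012),railtail=(415,83,.057),railstop=(697,48,.057),g1=(480,197,.057),g2=(712,165,.057),s1=(697,50,.057),s2=(715,163,.057)).items(): P(n,L(*a))
c1=L(32,77,.012);c2=L(62,314,.012)
r=L(415,83,.057)-L(697,48,.057); g=L(480,197,.057)-L(712,165,.057); d=c1-c2
for v in(r,g):print("yaw",np.arctan2(-v[0],v[1]),np.linalg.norm(v))
print("yaw deck",np.arctan2(d[1],d[0]),np.linalg.norm(d))
yaw=np.arctan2(d[1],d[0])*.4+.3*np.arctan2(-r[0],r[1])+.3*np.arctan2(-g[0],g[1])
R=np.array([[np.cos(yaw),-np.sin(yaw)],[np.sin(yaw),np.cos(yaw)]])
# origin estimates
for n,p,l in (("c1",c1,(.029,.298)),("c2",c2,(-.083,.298)),("rt",L(415,83,.057),(0,.128)),("rs",L(697,48,.057),(0,0)),("g1",L(480,197,.057),(-.052,.108)),("s2",L(715,163,.057),(-.052,0))):
    P("orig "+n,p[:2]-R@np.array(l))
print(yaw)
E
```

```text
plate [0.4351 0.3817]
nose [0.4219 0.2082]
0.1746705196441138
c1 [0.6023 0.0782]
c2 [0.491  0.0642]
railtail [ 0.5933 -0.092 ]
railstop [ 0.6091 -0.2187]
g1 [ 0.5418 -0.1209]
g2 [ 0.5563 -0.2249]
s1 [ 0.6082 -0.2187]
s2 [ 0.5572 -0.2263]
yaw 0.12446726350668354 0.12767804402189695
yaw 0.1385517369098718 0.10503703685368823
yaw deck 0.12501863039079236 0.11223967359010516
orig c1 [ 0.6119 -0.2211]
orig c2 [ 0.6116 -0.2207]
orig rt [ 0.6097 -0.219 ]
orig rs [ 0.6091 -0.2187]
orig g1 [ 0.6072 -0.2213]
orig s2 [ 0.6088 -0.2196]
0.12891315228128356
```

{"name": "jog_arm", "arguments": {
  "deltas": [
    [-0.65,[0.405,-0.701,0],[0,0,-0.383]],
    [-0.65,[0.405,-0.701,0],[0,0,-0.383]],
    [-0.65,[0.405,-0.701,0],[0,0,-0.383]],
    [-0.65,[0.405,-0.701,0],[0,0,-0.383]],
    [-0.65,[0.405,-0.701,0],[0,0,-0.383]],
    [-0.65,[0.405,-0.701,0],[0,0,-0.383]],
    [-0.65,[0.405,-0.701,0],[0,0,-0.383]],
    [-0.65,[0.405,-0.701,0],[0,0,-0.383]],
    [-0.65,[0.405,-0.701,0],[0,0,-0.383]],
    [-0.65,[0.405,-0.701,0],[0,0,-0.383]],
    [-0.65,[0.405,-0.701,0],[0,0,-0.383]],
    [-0.65,[0.405,-0.701,0],[0,0,-0.383]]
  ]
}}

```text
t: 1.1
tool_pos: [0.4274, 0.2851, 0.2309]
tool_rot: [-2.297, -2.143, 0.001]
contact_force: [-0.7, -0.2, -0.2]
opening: 0.0703
grip_force: 0.0
```

```bash
cat >> h.py <<'E'
from scipy.spatial.transform import Rotation as Ro
def st():
    o=ctrl.get_obs();y=Ro.from_rotvec(o["tool_rot"]).as_matrix()
    print("t",o["t"].round(2),"p",o["tool_pos"].round(4),"ydir deg",np.degrees(np.arctan2(y[1,1],y[0,1])).round(2),"z",y[:,2].round(3),"F",o["contact_force"].round(1),"op",o["opening"].round(4),"g",o["grip_force"].round(1),"q",o["q"].round(2))
def bluecaps(n,z,lo=30,hi=4000):
    c=ctrl.get_calibration(n);im=ctrl.get_image(n)[...,::-1].copy()
    m=cv2.inRange(cv2.cvtColor(im,cv2.COLOR_BGR2HSV),(100,100,60),(125,255,255))
    k,l,s,ce=cv2.connectedComponentsWithStats(m)
    for i in range(1,k):
        if lo<s[i,4]<hi: print(s[i,4],ce[i].round(1),ray(n,ce[i],z,c).round(4)[:2])
    return im
E
python3 - <<'E'
from h import *
st();im=bluecaps("wrist",.071);cv2.imwrite("pics/w1.png",im)
E
```

```text
Traceback (most recent call last):
  File "h.py", line 13, in st
    print("t",o["t"].round(2),"p",o["tool_pos"].round(4),"ydir deg",np.degrees(np.arctan2(y[1,1],y[0,1])).round(2),"z",y[:,2].round(3),"F",o["contact_force"].round(1),"op",o["opening"].round(4),"g",o["grip_force"].round(1),"q",o["q"].round(2))
              ^^^^^^^^^^^^
AttributeError: 'float' object has no attribute 'round'
```

```bash
sed -i 's/o=ctrl.get_obs();y/o={k:np.asarray(v,float) for k,v in ctrl.get_obs().items()};y/' h.py
python3 - <<'E'
from h import *
st();im=bluecaps("wrist",.071);cv2.imwrite("pics/w1.png",im)
E
```

```text
t 1.1 p [0.4274 0.2851 0.2309] ydir deg -3.98 z [-0.001 -0.    -1.   ] F [-0.7 -0.2 -0.2] op 0.0703 g 0.0 q [ 0.44 -0.22  1.87 -0.    1.49  0.51]
764 [351.7  71. ] [0.5008 0.4   ]
917 [ 75.5 131.6] [0.2141 0.3724]
261 [281.4 152.6] [0.4302 0.3261]
260 [117.6 153.6] [0.2646 0.3417]
106 [279.7 174.6] [0.4271 0.3054]
53 [281.1 187.3] [0.4276 0.2932]
154 [280. 207.] [0.4252 0.274 ]
203 [281.2 231.6] [0.4246 0.2489]
244 [281.3 254.4] [0.4231 0.2247]
379 [332.4 277.6] [0.4746 0.1941]
```

View pics/w1.png

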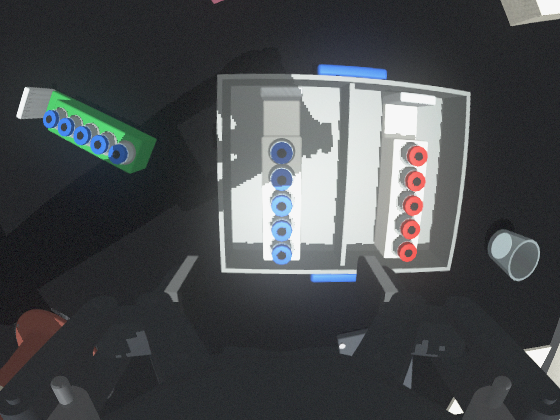

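The wrist view shows the blue caps in line at column 281 and rows 153–254, centred between the fingers with free room on both sides. It agrees with the top view to about 1 mm, so I'm descending.

{"name": "jog_arm", "arguments": {
  "deltas": [
    [-0.65,[0,0.0025,-0.1],[0,0,0]],
    [-0.65,[0,0.0025,-0.2],[0,0,0]],
    [-0.65,[0,0.0025,-0.3],[0,0,0]],
    [-0.65,[0,0.0025,-0.37],[0,0,0]],
    [-0.65,[0,0.0025,-0.43],[0,0,0]],
    [-0.65,[0,0.0025,-0.48],[0,0,0]],
    [-0.65,[0,0.0025,-0.51],[0,0,0]],
    [-0.65,[0,0.0025,-0.5275],[0,0,0]],
    [-0.65,[0,0.0025,-0.5275],[0,0,0]]
  ]
}}

```text
t: 1.9
tool_pos: [0.4265, 0.2862, 0.019]
tool_rot: [-2.297, -2.142, 0.004]
contact_force: [0.4, -0.2, -0.1]
opening: 0.0706
grip_force: 0.0
```

{"name": "jog_arm", "arguments": {
  "deltas": [
    [0.3,[0,0,0],[0,0,0]],
    [0.3,[0,0,0],[0,0,0]],
    [0.3,[0,0,0],[0,0,0]],
    [0.3,[0,0,0],[0,0,0]],
    [0.3,[0,0,0],[0,0,0]],
    [0.3,[0,0,0],[0,0,0]]
  ],
  "squeeze": 60
}}

```text
t: 2.4
tool_pos: [0.429, 0.2871, 0.0223]
tool_rot: [2.298, 2.14, 0.005]
contact_force: [-0.3, 0.0, 6.0]
opening: 0.039
grip_force: 63.8
```

{"name": "jog_arm", "arguments": {
  "deltas": [
    [1,[0,0,0.03],[0,0,0]],
    [1,[0,0,0.08],[0,0,0]],
    [1,[0,0,0.14],[0,0,0]],
    [1,[0,0,0.2],[0,0,0]],
    [1,[0,0,0.26],[0,0,0]],
    [1,[0,0,0.32],[0,0,0]],
    [1,[0,0,0.36],[0,0,0]],
    [1,[0,0,0.38],[0,0,0]],
    [1,[0,0,0.38],[0,0,0]],
    [1,[0,0,0.38],[0,0,0]]
  ]
}}

```text
t: 3.23
tool_pos: [0.427, 0.2861, 0.1716]
tool_rot: [-2.299, -2.141, 0.002]
contact_force: [0.2, -0.6, -3.4]
opening: 0.0393
grip_force: 62.9
```

```bash
python3 - <<'E'
from h import *
st();im=bluecaps("wrist",.071+.15);cv2.imwrite("pics/w2.png",im)
cv2.imwrite("pics/s2.png",np.hstack([cv2.resize(ctrl.get_image("scene")[60:360,200:500,::-1],(400,400)),cv2.resize(im,(400,300))[[*range(300)]+[299]*100]]))
E
```

```text
t 3.23 p [0.427  0.2861 0.1716] ydir deg -4.08 z [-0.001 -0.    -1.   ] F [ 0.2 -0.6 -3.4] op 0.0393 g 62.9 q [ 0.45 -0.17  1.93 -0.    1.39  0.52]
977 [370.5  61.1] [0.4587 0.3704]
1183 [ 43.1 137. ] [0.3487 0.3598]
358 [ 88.1 161.8] [0.3677 0.3484]
2833 [280.8 214.6] [0.4294 0.326 ]
3681 [280.7 302.5] [0.4272 0.2957]
142 [536.6 402.7] [0.5747 0.1971]
```

View pics/s2.png

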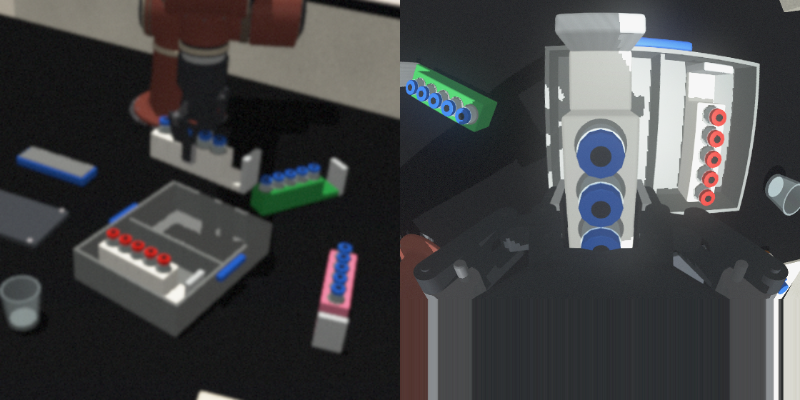

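The rack is held level by its sides and clear of the tray, with the red rack undisturbed. I'm moving it over the apron.

{"name": "jog_arm", "arguments": {
  "deltas": [
    [1,[0.03,-0.07,0],[0,0,0.0628]],
    [1,[0.07,-0.16,0],[0,0,0.0628]],
    [1,[0.11,-0.255,0],[0,0,0.0628]],
    [1,[0.15,-0.35,0],[0,0,0.0628]],
    [1,[0.19,-0.445,0],[0,0,0.0628]],
    [1,[0.23,-0.54,0],[0,0,0.0628]],
    [1,[0.27,-0.63,0],[0,0,0.0628]],
    [1,[0.305,-0.71,0],[0,0,0.0628]],
    [1,[0.325,-0.76,0],[0,0,0.0628]],
    [1,[0.336,-0.7855,0],[0,0,0.0628]],
    [1,[0.336,-0.7855,0],[0,0,0.0628]],
    [1,[0.336,-0.7855,0],[0,0,0.0628]]
  ]
}}

```text
t: 4.33
tool_pos: [0.5611, -0.0275, 0.1708]
tool_rot: [-2.076, -2.354, 0.002]
contact_force: [0.9, 0.8, -3.2]
opening: 0.0392
grip_force: 62.7
```

```bash
python3 - <<'E'
from h import *
st()
O=np.array([.61,-.22]);a=.126;R=np.array([[np.cos(a),-np.sin(a)],[np.sin(a),np.cos(a)]])
print("TCP in loader",R.T@(ctrl.get_obs()["tool_pos"][:2]-O))
im=ctrl.get_image("top")[...,::-1];w=ctrl.get_image("wrist")[...,::-1]
cv2.imwrite("pics/p3.png",np.vstack([np.hstack([cv2.resize(im[120:230,300:480],(720,440)),np.zeros((440,1,3),np.uint8)])]))
cv2.imwrite("pics/w3.png",w)
E
```

```text
t 4.33 p [ 0.5611 -0.0275  0.1708] ydir deg 7.18 z [-0.003  0.001 -1.   ] F [ 0.9  0.8 -3.2] op 0.0392 g 62.7 q [-0.18 -0.05  1.82  0.    1.38 -0.31]
TCP in loader [-0.02433608  0.19707967]
```

{"name": "jog_arm", "arguments": {
  "deltas": [
    [1,[0,0,-0.06],[0,0,0]],
    [1,[0,0,-0.14],[0,0,0]],
    [1,[0,0,-0.22],[0,0,0]],
    [1,[0,0,-0.28],[0,0,0]],
    [1,[0,0,-0.32],[0,0,0]],
    [1,[0,0,-0.335],[0,0,0]],
    [1,[0,0,-0.34],[0,0,0]],
    [1,[0,0,-0.34],[0,0,0]]
  ]
}}

```text
t: 5.1
tool_pos: [0.5621, -0.0271, 0.0367]
tool_rot: [2.076, 2.358, 0.0]
contact_force: [1.0, -0.2, -2.6]
opening: 0.0389
grip_force: 62.6
```

```bash
python3 - <<'E'
from h import *
st()
im=ctrl.get_image("top")[...,::-1]
cv2.imwrite("pics/p3.png",cv2.resize(im[120:230,300:480],(720,440),interpolation=cv2.INTER_CUBIC))
E
```

```text
t 5.1 p [ 0.5621 -0.0271  0.0367] ydir deg 7.29 z [ 0.  0. -1.] F [ 1.  -0.2 -2.6] op 0.0389 g 62.6 q [-0.18  0.11  1.9   0.    1.13 -0.31]
```

View pics/p3.png

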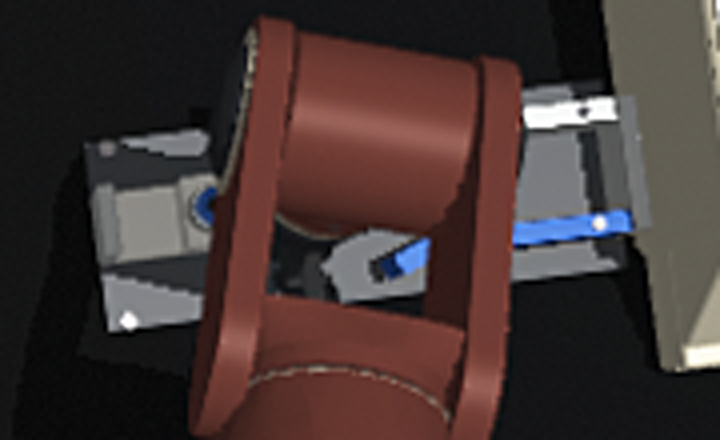

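The top view shows the rack over the apron with its plate at crop (103,222), just inside the deck's end, and clear of the guide. I'm lowering it gently to contact.

{"name": "jog_arm", "arguments": {
  "deltas": [
    [1,[0,0,-0.005],[0,0,0]],
    [1,[0,0,-0.01],[0,0,0]],
    [1,[0,0,-0.014],[0,0,0]],
    [1,[0,0,-0.016],[0,0,0]],
    [1,[0,0,-0.016],[0,0,0]]
  ]
}}

```text
t: 5.57
tool_pos: [0.5619, -0.0279, 0.0299]
tool_rot: [-2.077, -2.357, 0.0]
contact_force: [0.4, 0.2, -3.6]
opening: 0.0389
grip_force: 62.6
```

{"name": "jog_arm", "arguments": {
  "deltas": [
    [1,[0,0,-0.003],[0,0,0]],
    [1,[0,0,-0.005],[0,0,0]],
    [1,[0,0,-0.005],[0,0,0]]
  ]
}}

```text
t: 5.82
tool_pos: [0.5627, -0.028, 0.0293]
tool_rot: [2.076, 2.356, 0.001]
contact_force: [-2.8, -0.0, 3.9]
opening: 0.0392
grip_force: 63.6
```

Contact: Fz went from −3.6 to +3.9 N. Releasing and backing off upward.

{"name": "jog_arm", "arguments": {
  "deltas": [
    [-0.3,[0,0,0],[0,0,0]],
    [-0.6,[0,0,0],[0,0,0]],
    [-0.6,[0,0,0],[0,0,0]],
    [-0.6,[0,0,0],[0,0,0]],
    [-0.6,[0,0,0],[0,0,0]],
    [-0.6,[0,0,0.05],[0,0,0]],
    [-0.6,[0,0,0.13],[0,0,0]],
    [-0.6,[0,0,0.23],[0,0,0]],
    [-0.6,[0,0,0.33],[0,0,0]],
    [-0.6,[0,0,0.38],[0,0,0]],
    [-0.6,[0,0,0.38],[0,0,0]]
  ]
}}

```text
t: 6.73
tool_pos: [0.5657, -0.0285, 0.1874]
tool_rot: [2.07, 2.349, 0.01]
contact_force: [-0.1, -0.5, 0.1]
opening: 0.0683
grip_force: 0.0
```

```bash
python3 - <<'E'
from h import *
st();im=bluecaps("wrist",.078);cv2.imwrite("pics/w4.png",im)
E
```

```text
t 6.73 p [ 0.5657 -0.0285  0.1874] ydir deg 7.23 z [ 0.012 -0.002 -1.   ] F [-0.1 -0.5  0.1] op 0.0683 g 0.0 q [-0.18 -0.06  1.8  -0.    1.39 -0.31]
1813 [118.6 193.8] [ 0.4263 -0.0321]
404 [275.3 159.1] [0.5572 0.0106]
362 [275.7 189.8] [ 0.5605 -0.0136]
726 [497.6 212.7] [ 0.7737 -0.0063]
390 [275.7 221.4] [ 0.5637 -0.0395]
349 [275.9 250.5] [ 0.5669 -0.0649]
1676 [240.2 295.8] [ 0.5406 -0.1126]
317 [276.1 277.7] [ 0.5702 -0.0902]
382 [468.8 291.3] [ 0.7676 -0.0908]
```

View pics/w4.png

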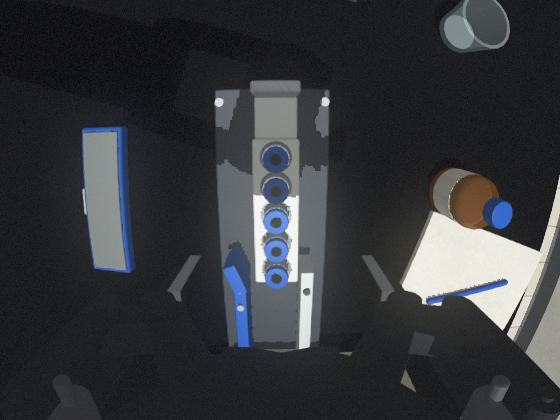

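The rack stands upright on the apron at (253–299, 80–283). It's aligned with the channel, its nose is between the guide flare and the rail, and nothing else moved. I'm turning 90° above the grip plate.

{"name": "jog_arm", "arguments": {
  "deltas": [
    [0.13,[-0.01,0.08,0],[0,0,-0.5]],
    [0.13,[-0.02,0.16,0],[0,0,-0.5]],
    [0.13,[-0.032,0.241,0],[0,0,-0.5]],
    [0.13,[-0.032,0.241,0],[0,0,-0.5]],
    [0.13,[-0.032,0.241,0],[0,0,-0.5]],
    [0.13,[-0.032,0.241,0],[0,0,-0.5]],
    [0.13,[-0.032,0.241,0],[0,0,-0.5]],
    [0.13,[-0.032,0.241,0],[0,0,-0.5]],
    [0.13,[-0.032,0.241,0],[0,0,-0.5]],
    [0.13,[-0.032,0.241,0],[0,0,-0.5]],
    [0.13,[-0.032,0.241,0],[0,0,-0.5]],
    [0.13,[-0.032,0.241,0],[0,0,-0.5]]
  ]
}}

```text
t: 7.78
tool_pos: [0.5478, 0.0686, 0.1772]
tool_rot: [-3.127, -0.299, 0.006]
contact_force: [-0.3, 0.1, 0.2]
opening: 0.0374
grip_force: 0.0
```

{"name": "jog_arm", "arguments": {
  "deltas": [
    [0.13,[0,0,0],[0,0,0]],
    [0.13,[0,0,0],[0,0,0]],
    [0.13,[0,0,0],[0,0,0]],
    [0.13,[0,0,0],[0,0,0]]
  ]
}}

```text
t: 8.12
tool_pos: [0.5488, 0.0686, 0.1792]
tool_rot: [-3.126, -0.312, 0.002]
contact_force: [0.5, 0.7, 0.4]
opening: 0.0371
grip_force: 0.0
```

```bash
python3 - <<'E'
from h import *
st();im=bluecaps("wrist",.078);cv2.imwrite("pics/w5.png",im);bluecaps("top",.078)
E
```

```text
t 8.12 p [0.5488 0.0686 0.1792] ydir deg -78.61 z [-0.001 -0.    -1.   ] F [0.5 0.7 0.4] op 0.0371 g 0.0 q [-0.01 -0.08  1.83 -0.    1.39  1.36]
310 [499.6  24.9] [ 0.7543 -0.0873]
399 [354.  214.2] [0.5578 0.0109]
407 [383.1 215.8] [ 0.5613 -0.0135]
921 [145.2 240.7] [0.5003 0.1766]
391 [411.2 217.6] [ 0.5648 -0.0385]
375 [436.8 219.6] [ 0.5678 -0.0632]
2777 [474.9 244.1] [ 0.5534 -0.1126]
502 [307.3 333.7] [0.4391 0.0215]
157 [407.3  61.4] [ 0.8024 -0.1104]
777 [82.7 72.7] [0.7784 0.616 ]
124 [360.4  78.8] [ 0.7633 -0.0061]
62 [398.7 165.2] [ 0.5704 -0.0902]
901 [525.7 188.5] [ 0.519  -0.3683]
354 [425.3 179.2] [ 0.5395 -0.1485]
151 [178.7 194.1] [0.5059 0.3971]
164 [274. 203.] [0.4863 0.1856]
59 [110.2 209.5] [0.4714 0.5495]
58 [113.  220.5] [0.447  0.5429]
61 [115.8 231.3] [0.4231 0.5362]
62 [118.5 242.3] [0.3986 0.5298]
162 [404.8 249.8] [ 0.3838 -0.1025]
62 [121.3 253.3] [0.3745 0.5233]
63 [204.1 304. ] [0.2635 0.3388]
65 [198.1 313.8] [0.2422 0.3517]
64 [192.2 323.8] [0.2202 0.3646]
66 [186.1 333.5] [0.199  0.3779]
68 [180.1 343.4] [0.1774 0.3908]
```

{"name": "jog_arm", "arguments": {
  "deltas": [
    [0.13,[0.003,0,-0.05],[0,0,-0.0233]],
    [0.13,[0.003,0,-0.13],[0,0,-0.0233]],
    [0.13,[0.003,0,-0.2],[0,0,-0.0233]],
    [0.13,[0.003,0,-0.25],[0,0,-0.0233]],
    [0.13,[0.003,0,-0.28],[0,0,-0.0233]],
    [0.13,[0.003,0,-0.31],[0,0,-0.0233]],
    [0.13,[0.003,0,-0.33],[0,0,-0.0233]],
    [0.13,[0.003,0,-0.345],[0,0,-0.0233]],
    [0.13,[0.003,0,-0.352],[0,0,-0.0233]],
    [0.13,[0.003,0,-0.352],[0,0,-0.0233]],
    [0.13,[0.003,0,-0.352],[0,0,-0.0233]]
  ]
}}

```text
t: 9.13
tool_pos: [0.551, 0.0686, 0.04]
tool_rot: [3.135, 0.195, 0.002]
contact_force: [0.5, -0.2, 0.1]
opening: 0.0375
grip_force: 0.0
```

```bash
python3 - <<'E'
from h import *
st();bluecaps("top",.078,50,70)
E
```

```text
t 9.13 p [0.551  0.0686 0.04  ] ydir deg -82.9 z [ 0.001 -0.    -1.   ] F [ 0.5 -0.2  0.1] op 0.0375 g 0.0 q [-0.01  0.09  1.92 -0.    1.14  1.44]
61 [398.8 165.2] [ 0.5703 -0.0903]
61 [387.4 166.9] [ 0.5666 -0.0652]
59 [110.2 209.5] [0.4714 0.5495]
58 [113.  220.5] [0.447  0.5429]
61 [115.8 231.3] [0.4231 0.5362]
62 [118.5 242.3] [0.3986 0.5298]
62 [121.3 253.3] [0.3745 0.5233]
62 [204.1 304. ] [0.2637 0.3387]
65 [198.1 313.8] [0.2422 0.3517]
64 [192.2 323.8] [0.2202 0.3646]
66 [186.1 333.5] [0.199  0.3779]
68 [180.1 343.4] [0.1774 0.3908]
```

{"name": "jog_arm", "arguments": {
  "deltas": [
    [0.6,[0,0,0],[0,0,0]],
    [1,[0,0,0],[0,0,0]],
    [1,[0,0,0],[0,0,0]],
    [1,[0,0,0],[0,0,0]],
    [1,[0,0,0],[0,0,0]],
    [1,[0,0,0],[0,0,0]]
  ],
  "squeeze": 35
}}

```text
t: 9.68
tool_pos: [0.5509, 0.0685, 0.0399]
tool_rot: [3.135, 0.195, 0.002]
contact_force: [-0.4, 0.3, 3.8]
opening: 0.0094
grip_force: 35.1
```

```bash
python3 - <<'E'
from h import *
st();bluecaps("top",.078,50,70)
E
```

```text
t 9.68 p [0.5509 0.0685 0.0399] ydir deg -82.9 z [ 0.001 -0.    -1.   ] F [-0.4  0.3  3.8] op 0.0094 g 35.1 q [-0.01  0.09  1.92 -0.    1.14  1.44]
60 [398.6 165.4] [ 0.5699 -0.0897]
63 [387.3 167. ] [ 0.5663 -0.065 ]
59 [110.2 209.5] [0.4714 0.5495]
58 [113.  220.5] [0.447  0.5429]
61 [115.8 231.3] [0.4231 0.5362]
62 [118.5 242.3] [0.3986 0.5298]
62 [121.3 253.3] [0.3745 0.5233]
63 [204.1 304. ] [0.2635 0.3388]
65 [198.1 313.8] [0.2422 0.3517]
63 [192.1 323.8] [0.2202 0.3648]
66 [186.1 333.5] [0.199  0.3779]
68 [180.1 343.4] [0.1774 0.3908]
```

{"name": "jog_arm", "arguments": {
  "deltas": [
    [1,[0.0013,-0.01,0],[0,0,0]],
    [1,[0.0038,-0.03,0],[0,0,0]],
    [1,[0.0063,-0.05,0],[0,0,0]],
    [1,[0.0095,-0.075,0],[0,0,0]],
    [1,[0.0127,-0.1,0],[0,0,0]],
    [1,[0.0158,-0.125,0],[0,0,0]],
    [1,[0.019,-0.15,0],[0,0,0]],
    [1,[0.0222,-0.175,0],[0,0,0]],
    [1,[0.0253,-0.2,0],[0,0,0]],
    [1,[0.0279,-0.22,0],[0,0,0]],
    [1,[0.0291,-0.23,0],[0,0,0]],
    [1,[0.0291,-0.23,0],[0,0,0]]
  ]
}}

```text
t: 10.73
tool_pos: [0.5627, -0.0243, 0.0398]
tool_rot: [3.135, 0.193, 0.002]
contact_force: [-0.2, -1.5, 4.8]
opening: 0.0095
grip_force: 35.4
```

```bash
cat >> h.py <<'E'
def ldr(p,a=.126):
    R=np.array([[np.cos(a),-np.sin(a)],[np.sin(a),np.cos(a)]]);return R.T@(np.asarray(p)[:2]-[.61,-.22])
E
python3 - <<'E'
from h import *
st();print(ldr(ctrl.get_obs()["tool_pos"]),ctrl.get_obs()["wrist_torque"]);bluecaps("top",.078,50,64)
im=ctrl.get_image("wrist")[...,::-1];cv2.imwrite("pics/w6.png",im)
im=ctrl.get_image("top")[...,::-1];cv2.imwrite("pics/t6.png",im)
E
```

```text
t 10.73 p [ 0.5627 -0.0243  0.0398] ydir deg -82.95 z [ 0.001 -0.    -1.   ] F [-0.2 -1.5  4.8] op 0.0095 g 35.4 q [-0.18  0.1   1.9  -0.    1.14  1.27]
[-0.02234494  0.20012605] [-0.23797222  0.02728518 -0.03619834]
59 [110.2 209.5] [0.4714 0.5495]
58 [113.  220.5] [0.447  0.5429]
61 [115.8 231.3] [0.4231 0.5362]
62 [118.5 242.3] [0.3986 0.5298]
62 [121.3 253.3] [0.3745 0.5233]
62 [204.1 304. ] [0.2637 0.3387]
63 [192.1 323.8] [0.2202 0.3648]
```

{"name": "jog_arm", "arguments": {
  "deltas": [
    [1,[0.0013,-0.01,0],[0,0,0]],
    [1,[0.0025,-0.02,0],[0,0,0]],
    [1,[0.0038,-0.03,0],[0,0,0]],
    [1,[0.0047,-0.0372,0],[0,0,0]],
    [1,[0.0067,-0.037,0],[0,0,0]],
    [1,[0.0087,-0.0367,0],[0,0,0]],
    [1,[0.0107,-0.0364,0],[0,0,0]],
    [1,[0.0107,-0.0364,0],[0,0,0]],
    [1,[0.0107,-0.0364,0],[0,0,0]]
  ]
}}

```text
t: 11.63
tool_pos: [0.5662, -0.0381, 0.0398]
tool_rot: [3.136, 0.194, -0.001]
contact_force: [-3.8, 0.1, 7.9]
opening: 0.0095
grip_force: 35.9
```

```bash
python3 - <<'E'
from h import *
st();print(ldr(ctrl.get_obs()["tool_pos"]),ctrl.get_obs()["wrist_torque"])
E
```

```text
t 11.63 p [ 0.5662 -0.0381  0.0398] ydir deg -82.92 z [-0.001 -0.    -1.   ] F [-3.8  0.1  7.9] op 0.0095 g 35.9 q [-0.2   0.12  1.89 -0.    1.14  1.25]
[-0.02056836  0.18600033] [-0.03410963  0.34149426 -0.13944475]
```

{"name": "jog_arm", "arguments": {
  "deltas": [
    [1,[0.0013,-0.01,0.001],[0,0,0]],
    [1,[0.0022,-0.0174,0.001],[0,0,0]],
    [1,[0.0028,-0.0223,0.001],[0,0,0]],
    [1,[0.0034,-0.0273,0.001],[0,0,0]],
    [1,[0.0034,-0.0273,0.001],[0,0,0]],
    [1,[0.0034,-0.0273,0.001],[0,0,0]]
  ]
}}

```text
t: 12.13
tool_pos: [0.5679, -0.0483, 0.0399]
tool_rot: [-3.134, -0.194, -0.001]
contact_force: [-1.0, 2.9, 6.9]
opening: 0.0093
grip_force: 35.6
```

```bash
python3 - <<'E'
from h import *
st();print(ldr(ctrl.get_obs()["tool_pos"]),ctrl.get_obs()["wrist_torque"])
E
```

```text
t 12.13 p [ 0.5679 -0.0483  0.0399] ydir deg -82.91 z [ 0.     0.001 -1.   ] F [-1.   2.9  6.9] op 0.0093 g 35.6 q [-0.22  0.12  1.88  0.    1.14  1.23]
[-0.02021283  0.17565701] [0.39855871 0.04056093 0.00488636]
```

{"name": "jog_arm", "arguments": {
  "deltas": [
    [1,[0.0004,-0.003,0],[0,0,0]],
    [1,[0.0006,-0.005,0],[0,0,0]],
    [1,[0.0006,-0.005,0],[0,0,0]]
  ]
}}

```text
t: 12.38
tool_pos: [0.5678, -0.0482, 0.0399]
tool_rot: [-3.13, -0.194, -0.0]
contact_force: [-1.0, 11.6, 7.6]
opening: 0.0092
grip_force: 35.8
```

{"name": "jog_arm", "arguments": {
  "deltas": [
    [1,[0.0004,-0.003,0],[0,0,0]],
    [1,[0.0006,-0.005,0],[0,0,0]],
    [1,[0.0006,-0.005,0],[0,0,0]]
  ]
}}

```text
t: 12.63
tool_pos: [0.5678, -0.0482, 0.0399]
tool_rot: [-3.127, -0.194, 0.001]
contact_force: [-1.9, 18.8, 9.4]
opening: 0.0094
grip_force: 36.7
```

```bash
python3 - <<'E'
from h import *
st();print(ldr(ctrl.get_obs()["tool_pos"]),ctrl.get_obs()["wrist_torque"])
E
```

```text
t 12.63 p [ 0.5678 -0.0482  0.0399] ydir deg -82.9 z [-0.001  0.009 -1.   ] F [-1.9 18.8  9.4] op 0.0094 g 36.7 q [-0.22  0.12  1.88  0.01  1.14  1.22]
[-0.02026072  0.17572073] [2.17124291 0.24483475 0.02213876]
```

{"name": "jog_arm", "arguments": {
  "deltas": [
    [1,[-0.0005,0.004,0.001],[0,0,0]],
    [1,[-0.0009,0.0075,0.001],[0,0,0]],
    [1,[0.0016,0.0078,0.001],[0,0,0]],
    [1,[0.0041,0.0081,0.001],[0,0,0]],
    [1,[0.0041,0.0081,0.001],[0,0,0]],
    [1,[0.0041,0.0081,0.001],[0,0,0]]
  ]
}}

```text
t: 13.13
tool_pos: [0.5686, -0.0481, 0.0399]
tool_rot: [-3.132, -0.193, 0.005]
contact_force: [-5.3, 7.0, 8.8]
opening: 0.0095
grip_force: 36.1
```

```bash
python3 - <<'E'
from h import *
st();print(ldr(ctrl.get_obs()["tool_pos"]),ctrl.get_obs()["wrist_torque"],"F_l",ldr(ctrl.get_obs()["contact_force"][:2]+np.array([.61,-.22])))
E
```

```text
t 13.13 p [ 0.5686 -0.0481  0.0399] ydir deg -82.93 z [-0.003  0.003 -1.   ] F [-5.3  7.   8.8] op 0.0095 g 36.1 q [-0.22  0.12  1.88  0.    1.14  1.23]
[-0.01943577  0.17575741] [ 0.78383355  0.68085056 -0.20067036] F_l [-4.36942794  7.5696947 ]
```

{"name": "jog_arm", "arguments": {
  "deltas": [
    [1,[0.0025,0.0003,0],[0,0,0]],
    [1,[0.005,0.0006,0],[0,0,0]],
    [1,[0.005,0.0006,0],[0,0,0]],
    [1,[0.005,0.0006,0],[0,0,0]]
  ]
}}

```text
t: 13.47
tool_pos: [0.5692, -0.0479, 0.0399]
tool_rot: [-3.132, -0.193, 0.011]
contact_force: [-11.5, 6.8, 14.0]
opening: 0.0095
grip_force: 37.0
```

```bash
python3 - <<'E'
from h import *
st();print(ldr(ctrl.get_obs()["tool_pos"]),ctrl.get_obs()["wrist_torque"],"F_l",ldr(ctrl.get_obs()["contact_force"][:2]+np.array([.61,-.22])))
im=ctrl.get_image("wrist")[...,::-1];cv2.imwrite("pics/w7.png",im)
im2=ctrl.get_image("top")[...,::-1]
s=ctrl.get_image("scene")[...,::-1]
a=cv2.resize(im[:,280:],(400,600),interpolation=cv2.INTER_CUBIC)
b=cv2.resize(im2[130:220,380:480],(400,300),interpolation=cv2.INTER_CUBIC)
c=cv2.resize(s[165:240,110:210],(400,300),interpolation=cv2.INTER_CUBIC)
cv2.imwrite("pics/m7.png",np.hstack([a,np.vstack([b,c])]))
E
```

```text
t 13.47 p [ 0.5692 -0.0479  0.0399] ydir deg -82.95 z [-0.007  0.003 -1.   ] F [-11.5   6.8  14. ] op 0.0095 g 37.0 q [-0.22  0.13  1.87  0.    1.15  1.23]
[-0.01885601  0.17581645] [ 0.6578441   1.55212392 -0.34305873] F_l [-10.51087049   8.17979706]
```

View pics/m7.png

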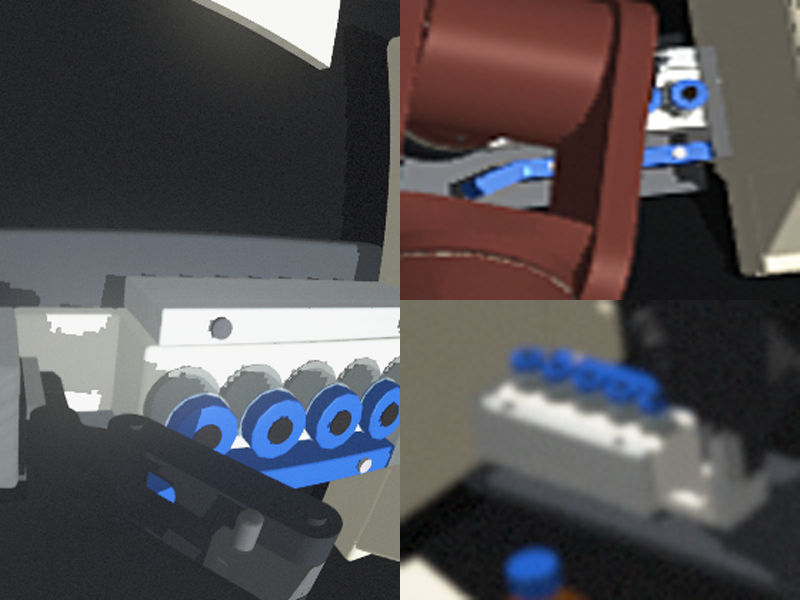

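The view shows the rack in the channel beside the silver rail with its nose at the stop. But the wrist moment (Tz −0.34 Nm at Fx −10.5 N) puts the rail reaction at the rail's outer end, so the nose side probably isn't flush. I'm turning slightly counter-clockwise to bring it against the rail.

{"name": "jog_arm", "arguments": {
  "deltas": [
    [1,[-0.002,0,0.002],[0,0,0.004]],
    [1,[-0.003,0,0.003],[0,0,0.008]],
    [1,[-0.003,0,0.003],[0,0,0.011]],
    [1,[-0.003,0,0.003],[0,0,0.011]],
    [1,[-0.003,0,0.003],[0,0,0.011]]
  ]
}}

```text
t: 14.03
tool_pos: [0.5685, -0.0481, 0.04]
tool_rot: [-3.128, -0.243, 0.007]
contact_force: [-4.5, 6.1, 5.2]
opening: 0.0094
grip_force: 45.7
```

```bash
python3 - <<'E'
from h import *
st();print(ldr(ctrl.get_obs()["tool_pos"]),ctrl.get_obs()["wrist_torque"],"F_l",ldr(ctrl.get_obs()["contact_force"][:2]+np.array([.61,-.22])))
E
```

```text
t 14.03 p [ 0.5685 -0.0481  0.04  ] ydir deg -81.1 z [-0.005  0.003 -1.   ] F [-4.5  6.1  5.2] op 0.0094 g 45.7 q [-0.22  0.12  1.88  0.    1.15  1.2 ]
[-0.01961835  0.1757221 ] [ 0.57294494  0.6681431  -0.95311085] F_l [-3.72117796  6.64799733]
```

{"name": "jog_arm", "arguments": {
  "deltas": [
    [1,[0.0025,0.0003,0],[0,0,0]],
    [1,[0.005,0.0006,0.001],[0,0,0]],
    [1,[0.005,0.0006,0.001],[0,0,0]],
    [1,[0.005,0.0006,0.001],[0,0,0]]
  ]
}}

```text
t: 14.37
tool_pos: [0.5688, -0.0481, 0.04]
tool_rot: [-3.128, -0.244, 0.015]
contact_force: [-10.6, 3.7, 8.8]
opening: 0.0097
grip_force: 47.5
```

```bash
python3 - <<'E'
from h import *
st();print(ldr(ctrl.get_obs()["tool_pos"]),ctrl.get_obs()["wrist_torque"],"F_l",ldr(ctrl.get_obs()["contact_force"][:2]+np.array([.61,-.22])))
im=ctrl.get_image("wrist");cv2.imwrite("pics/w8.png",im[...,::-1])
E
```

```text
t 14.37 p [ 0.5688 -0.0481  0.04  ] ydir deg -81.09 z [-0.01   0.003 -1.   ] F [-10.6   3.7   8.8] op 0.0097 g 47.5 q [-0.22  0.13  1.87  0.    1.15  1.2 ]
[-0.01931137  0.17571918] [ 0.36444022  1.44784478 -0.95427345] F_l [-10.09649662   4.9870814 ]
```

The reaction now sits at about 95 mm, which is mid-rail, so the side is flat against it. I'm pressing briefly on the stop, then relaxing most of the preload before release.

{"name": "jog_arm", "arguments": {
  "deltas": [
    [1,[0.0004,-0.003,0],[0,0,0]],
    [1,[0.0006,-0.005,0],[0,0,0]],
    [1,[0.0006,-0.005,0],[0,0,0]],
    [1,[-0.001,-0.002,0.001],[0,0,-0.002]],
    [1,[-0.002,-0.001,0.002],[0,0,-0.004]],
    [1,[-0.003,0,0.002],[0,0,-0.006]],
    [1,[-0.003,0,0.002],[0,0,-0.006]]
  ]
}}

```text
t: 15.0
tool_pos: [0.5687, -0.0481, 0.0402]
tool_rot: [-3.131, -0.216, 0.009]
contact_force: [-5.1, 3.7, -0.4]
opening: 0.0095
grip_force: 36.5
```

```bash
python3 - <<'E'
from h import *
st();print(ldr(ctrl.get_obs()["tool_pos"]),ctrl.get_obs()["wrist_torque"],"F_l",ldr(ctrl.get_obs()["contact_force"][:2]+np.array([.61,-.22])))
E
```

```text
t 15.0 p [ 0.5687 -0.0481  0.0402] ydir deg -82.09 z [-0.006  0.003 -1.   ] F [-5.1  3.7 -0.4] op 0.0095 g 36.5 q [-0.22  0.13  1.88  0.    1.15  1.22]
[-0.0193685  0.1756903] [ 0.46299312  0.66674476 -0.51650528] F_l [-4.54749582  4.30198731]
```

{"name": "jog_arm", "arguments": {
  "deltas": [
    [1,[-0.001,0,0],[0,0,-0.001]],
    [1,[-0.0015,0.001,0],[0,0,-0.002]],
    [1,[-0.0015,0.001,0],[0,0,-0.002]]
  ],
  "squeeze": 20
}}

```text
t: 15.25
tool_pos: [0.5688, -0.0482, 0.0405]
tool_rot: [-3.133, -0.208, 0.007]
contact_force: [-4.7, 3.3, -2.7]
opening: 0.0093
grip_force: 34.8
```

{"name": "jog_arm", "arguments": {
  "deltas": [
    [0.7,[0,0,0],[0,0,0]],
    [0.5,[0,0,0],[0,0,0]],
    [0.3,[0,0,0],[0,0,0]],
    [0.13,[0,0,0],[0,0,0]],
    [0.13,[0,0,0],[0,0,0]],
    [0.13,[0,0,0],[0,0,0]]
  ]
}}

```text
t: 15.75
tool_pos: [0.5711, -0.049, 0.0427]
tool_rot: [3.134, 0.209, 0.001]
contact_force: [0.0, 0.8, -0.4]
opening: 0.0372
grip_force: 0.0
```

```bash
python3 - <<'E'
from h import *
st()
E
```

```text
t 15.75 p [ 0.5711 -0.049   0.0427] ydir deg -82.36 z [ 0.001 -0.    -1.   ] F [ 0.   0.8 -0.4] op 0.0372 g 0.0 q [-0.22  0.12  1.87 -0.    1.14  1.22]
```

{"name": "jog_arm", "arguments": {
  "deltas": [
    [0.13,[0,0.001,0.03],[0,0,0]],
    [0.13,[0,0.001,0.08],[0,0,0]],
    [0.13,[0,0.001,0.16],[0,0,0]],
    [0.13,[0,0.001,0.25],[0,0,0]],
    [0.13,[0,0.001,0.35],[0,0,0]],
    [0.13,[-0.05,0.1,0.4],[0,0,0]],
    [0.13,[-0.12,0.2,0.4],[0,0,0]],
    [0.13,[-0.2,0.3,0.4],[0,0,0]],
    [0.13,[-0.25,0.4,0.4],[0,0,0]],
    [0.13,[-0.25,0.45,0.4],[0,0,0]],
    [0.13,[-0.25,0.45,0.4],[0,0,0]],
    [0.13,[-0.25,0.45,0.4],[0,0,0]]
  ]
}}

```text
t: 16.75
tool_pos: [0.4701, 0.133, 0.2034]
tool_rot: [3.134, 0.216, 0.003]
contact_force: [0.1, -1.0, -0.1]
opening: 0.037
grip_force: 0.0
```

```bash
python3 - <<'E'
from h import *
st();im=bluecaps("top",.078,50,64);bluecaps("wrist",.078,80,900)
a=cv2.resize(im[130:220,330:480],(800,480),interpolation=cv2.INTER_CUBIC);cv2.imwrite("pics/f.png",a)
E
```

```text
t 16.75 p [0.4701 0.133  0.2034] ydir deg -82.11 z [ 0.002  0.    -1.   ] F [ 0.1 -1.  -0.1] op 0.037 g 0.0 q [ 0.12 -0.27  1.95 -0.    1.45  1.56]
63 [440.4 159.1] [ 0.584  -0.1819]
62 [451.6 157.7] [ 0.5871 -0.2066]
62 [428.7 160.6] [ 0.5806 -0.1562]
62 [405.8 163.2] [ 0.5749 -0.1058]
59 [110.2 209.5] [0.4714 0.5495]
58 [113.  220.5] [0.447  0.5429]
61 [115.8 231.3] [0.4231 0.5362]
62 [118.5 242.3] [0.3986 0.5298]
62 [121.3 253.3] [0.3745 0.5233]
62 [204.1 304. ] [0.2637 0.3387]
63 [192.1 323.8] [0.2202 0.3648]
347 [ 37.3 136.9] [0.5084 0.3843]
636 [537.7 139.9] [ 0.5767 -0.1232]
```

View pics/f.png

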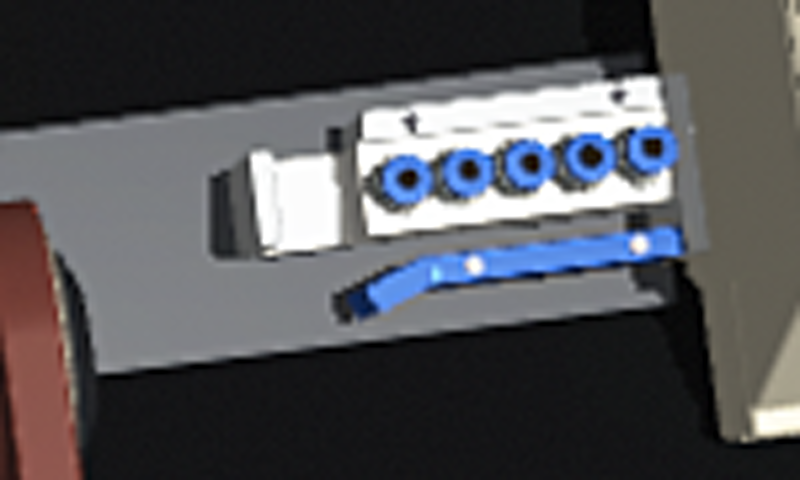

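The picture shows the nose touching the stop at (672,150), the block's long side against the silver rail at about (360–665, 120), and the plate at (262,205) outside the channel. One last numeric check for parallelism.

```bash
python3 - <<'E'
from h import *
g=np.mean([cv2.cvtColor(ctrl.get_image("top"),cv2.COLOR_RGB2GRAY) for _ in range(4)],0)
def edge(c,r0,r1,up):
    p=g[r0:r1,c];d=np.diff(p)*(1 if up else -1);i=int(d.argmax());w=np.clip(d[max(i-2,0):i+3],0,None);return r0+.5+(np.arange(max(i-2,0),max(i-2,0)+len(w))*w).sum()/w.sum()
cols=np.arange(403,450)
top=[edge(c,int(149-(c-400)*.12)-5,int(149-(c-400)*.12)+6,True) for c in cols]
low=[edge(c,int(173-(c-400)*.12)-5,int(173-(c-400)*.12)+6,False) for c in cols]
for e in(top,low):
    k=np.polyfit(cols,e,1);r=np.array(e)-np.polyval(k,cols);ok=abs(r)<.5;k=np.polyfit(cols[ok],np.array(e)[ok],1);print(k[0].round(4),np.polyval(k,425).round(2),ok.sum(),r.std().round(2))
E
```

```text
-0.1259 147.16 46 0.23
-0.1205 170.57 47 0.16
```

```bash
python3 - <<'E'
from h import *
g=cv2.imread("pics/top0.png",0).astype(float)
f=np.mean([cv2.cvtColor(ctrl.get_image("top"),cv2.COLOR_RGB2GRAY) for _ in range(3)],0)
def fit(g,c0,c1,base,up,n):
    cols=np.arange(c0,c1);e=[]
    for c in cols:
        r=int(base-(c-400)*.123);d=np.diff(g[r-5:r+6,c])*(1 if up else -1);i=int(d.argmax());j=np.arange(max(i-2,0),min(i+3,10));w=np.clip(d[j],0,None);e.append(r-4.5+(j*w).sum()/w.sum())
    e=np.array(e);ok=np.ones(len(e),bool)
    for _ in range(3):
        k=np.polyfit(cols[ok],e[ok],1);r=e-np.polyval(k,cols);ok=abs(r)<.5
    print(n,k[0].round(4),np.polyval(k,425).round(2),ok.sum(),"+-",(r[ok].std()/cols[ok].std()/ok.sum()**.5).round(4))
fit(g,401,450,150,True,"rail up, before");fit(f,401,450,150,True,"rail up, now")
fit(g,401,450,156,False,"rail low, before")
fit(g,335,440,202-9.5,False,"deck low");fit(f,335,440,202-9.5,False,"deck low now")
fit(f,403,452,173,False,"rack low")
E
```

```text
rail up, before -0.1252 147.15 46 +- 0.0023
rail up, now -0.1252 147.15 46 +- 0.0023
rail low, before -0.1256 152.67 45 +- 0.002
deck low -0.1233 190.23 105 +- 0.0003
deck low now -0.1228 190.24 90 +- 0.0003
rack low -0.119 170.58 49 +- 0.0017
```

```bash
python3 -c "
from station import ctrl
print(ctrl.finish_job())"
```

```text
the job is handed in; nothing more can be done
None
```

The blue rack was set down on the apron, released, taken again by its grip plate and slid home, upright and released: the nose was pressed against the stop (19 N) and the side pressed flat along the rail, but after release the top camera leaves room for a gap of up to about 0.5 mm at the nose end, which I did not correct before handing in.

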